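# Load a primed panel into the panel carrier and lock it

### The job

Take the primed panel out of its slotted wooden block, slide it down the two aluminium guides of the empty slot in the tipped panel carrier until it stands on the spring pads, then swing that slot's two levers fully upright, so that they press the panel home and hold it. Leave the oil bottle and the two round gouache pots standing where they are.

Things in the scene. Friction and masses are not known exactly. Their poses are not given: they have to be found in the camera images.
- panel_center (a point): Centre of the loose panel: a plywood board 10 mm thick (its x), 130 mm wide (its y), 110 mm high (its z, up at the start), primed off-white on one face, about 0.13 kg. It stands upright on its long edge, 25 mm deep in the block, its top edge 125 mm above the worktop; pinch it by the top edge across the 10 mm. Either face may go either way.
- block: Fixed wooden block 64 x 100 x 40 mm (x, y, z) with a slot 13 mm wide and 25 mm deep along its y. Origin: centre of its underside.
- carrier: Fixed panel carrier: a plywood box, 125 x 166 x 104 mm, tipped 25 degrees on a rear prop. Two slots for panels, side edges held in U-shaped aluminium guides, a lever each side. The nearer slot is empty. The farther, 72 mm behind, holds a locked panel; its shut levers show the goal. Origin: on the worktop below panel_slot.
- panel_slot: Frame of the empty slot. Origin: where the middle of a panel's bottom edge would be at the very bottom of the slot, 29 mm above the worktop. z: out of the slot, up and towards the robot and its right, 25 degrees from vertical; the panel slides in along -z. x: the panel's normal, away from the robot, slightly up. y: across, level. A panel on the spring pads has its bottom edge at z = 0.005, pressed home at 0.001.
- slot_mouth (a point): Centre of the empty slot's mouth, at z = 0.106 of panel_slot. Two guides with grooves 13 mm wide take the panel's side edges, 3 mm play at each edge, from z = 0 to 0.09; above, up to the mouth, they flare to about 28 mm. Between the guides both faces of the panel are free above z = 0.03 (front board 20 mm before the panel).
- lever_left (a joint): Left lever of the empty slot (+y side, nearer the robot). 0 = shut (lever upright along +z of panel_slot, nose over the panel's top edge), grows as it swings outwards, away from the panel, to 0.9 rad; open (0.6 to 0.82) at the start, when the slot's mouth is clear. Stays where it is left; takes about 6 N at the grip. Pivot: parallel to x of panel_slot through [0, +0.079, 0.096].
- lever_right (a joint): Right lever of the empty slot (-y side, farther from the robot). 0 = shut (lever upright along +z of panel_slot, nose over the panel's top edge), grows as it swings outwards, away from the panel, to 0.9 rad; open (0.6 to 0.82) at the start, when the slot's mouth is clear. Stays where it is left; takes about 6 N at the grip. Pivot: parallel to x of panel_slot through [0, -0.079, 0.096].
- lever_left_grip (a point): Middle of the left lever's black grip (18 mm along the pivot line, 13 mm across, 26 mm long), 55 mm from the pivot, 13 mm below the lever's end. Turns with the lever. Pinch it across the 18 mm, or push it from outside.
- lever_right_grip (a point): The same on the right lever: middle of its black grip, 55 mm from the pivot.
- oil_bottle: Bystander: small clear bottle with white cap, 48 mm wide, 83 mm high, loose. Origin: its foot.
- gouache_pot_2: Bystander: round cream pot, 60 mm wide, 75 mm high, loose. Origin: its foot.
- gouache_pot_4: Bystander: small round black pot with white lid, 38 mm wide, 35 mm high, loose. Origin: its foot.
- panel: The panel itself; origin in the middle of its bottom edge, 55 mm below panel_center, with the same axes.

How it is judged:
On the way:
1. the panel stands in both guides of the empty slot, down on the spring pads (x of panel_center in the frame of panel_slot between -0.005 and 0.005 m and y of panel_center in the frame of panel_slot between -0.008 and 0.008 m and angle between the x axis of panel_center and the x axis of panel_slot, either way round below 0.08 rad and angle between the z axis of panel_center and the z axis of panel_slot, either way round below 0.08 rad and z of panel_center in the frame of panel_slot below 0.064 m), for 0.2 s.
At the end, for the whole second after the job is handed in: The panel is in both guides of the empty slot, at rest, its bottom edge within 3.5 mm of fully home (pads pressed down), and both levers of that slot are upright over it, within 0.1 rad of shut (x of panel_center in the frame of panel_slot between -0.005 and 0.005 m and y of panel_center in the frame of panel_slot between -0.008 and 0.008 m and angle between the x axis of panel_center and the x axis of panel_slot, either way round below 0.08 rad and angle between the z axis of panel_center and the z axis of panel_slot, either way round below 0.08 rad and z of panel_center in the frame of panel_slot between 0.05 and 0.0585 m and value of joint each of lever_left, lever_right below 0.1 rad and linear speed of panel below 0.02 m/s); the robot touches nothing.
It fails at once if the oil bottle or a gouache pot is pushed more than 30 mm or tipped (distance of any of oil_bottle, gouache_pot_2, gouache_pot_4 from where it was at the start of the episode above 0.03 m or angle between any of oil_bottle, gouache_pot_2, gouache_pot_4's own z axis and vertical above 0.5 rad).
It also fails if it takes over 59 s, if anything falls off the work surface, if the arm or the gripper's body presses on something with over 40 N, if the wrist force passes 120 N, or if a joint passes its speed limit or range.

### The arm

A 6-joint arm with a two-finger parallel gripper is mounted at the origin on the work surface; the furniture and walls round the work are solid. World frame = base frame: x ahead of the robot, y to its left, z up, the work surface at z = 0. Lengths are in m, angles in rad, forces in N, time in s.
With the tool pointing down it reaches from about 0.375 to 0.9 m from the base axis. Payload 3.1 kg.
Tool frame: the origin (TCP) lies at the centre of the arm's flange, where the gripper is bolted on; the fingertips stand 182 mm ahead of it and the grasp point (between the pads) lies 164 mm ahead of it; z points along the fingers, y is the line along which they close (so a half turn about z gives the same grasp; the last joint's range is limited). The gripper opens to 87 mm and grips with 3 to 60 N. Pads are 19 mm wide; open, the fingers measure 117 mm over their backs; the gripper's body (75 mm by 190 mm) begins 51 mm behind the grasp point.
Start: joints at [-1.488, 0.527, 1.433, -0, 1.181, -0.178], TCP at [0.162, -0.604, 0.405] pointing down, gripper open.
Joint ranges: [-3.08, 3.08], [-0.75, 2.2], [0.22, 2.44], [-1.43, 4.57], [0, 2.65], [-2.85, 2.85]. Speed limits (rad/s): [2.79, 2.79, 3.14, 3.14, 3.14, 3.14].

### API

Orientations are given as a unit quaternion [x, y, z, w].
In Python, from rig import * gives the robot as it stands.
- The arm moves only by the tool move_arm, never from a script. Its argument "commands" is a list that holds one entry, the list of rows, each a list of 6 numbers: the shift along the tool's x, y, z in units of 40 mm (1.0 is 40 mm), then the turn, a rotation vector about the tool's x, y, z in rad. A call has 1 to 12 rows; each row is the pose to reach, as a shift and turn from the pose commanded when the call began, along the tool's axes at that moment; what a row does not reach only later rows make up. A row lasts 1/8 s, in which the tool goes at most 62.5 mm and 10.7 degrees, less where a joint would pass 70% of its speed; a pose out of reach is approached as far as the arm can. A call with a gripper value outside its range is refused whole. "claw" is the closure, from -1 (fully open) to 1 (shut), so that 0 is half open, set as the call begins (left out, the last holds). The fingers move at their own pace and stop on an object; "squeeze" is the grip in N (left out, the last holds). Time passes only in rows, so rows that repeat a pose let the fingers close. It gives the time, the measured TCP pose, the force, the opening and the grip force at its end, in the units of the state.
- get_obs(): the state, without advancing time (a new reading comes with each control period).
- camera(name): name is "scene" or "top"; returns a dict with "pixels" (384x512x3 uint8, blue, green, red), "range_z" (384x512 float32, m along the optical axis (not along the pixel's ray), 0 where there is no reading), "camera_matrix" (3x3 intrinsics, pixels), "extrinsics" (4x4, takes a point from world to camera coordinates). Camera axes: x right, y up, looking along -z (the intrinsics and any distortion apply to the point x, -y, -z); pixel columns grow to the right and rows downward; lengths in m; the calibration is good to about 2 mm. A picture is of the moment at which its call begins.
- hand_in(): hands the job in; it is judged then, once.
The state is a dict: "time": time; "q": joint angles; "joint_velocities": joint speeds; "joint_torque": joint torques, N m; "position": TCP position; "tool_rot": TCP orientation; "ft_force": force on the tool from outside, world axes, zero at the start; "moment": the same for the moment, N m; "grip_width": finger opening in m; "grip_force": force on a finger pad.
Only numpy, scipy, OpenCV 4.12 (cv2) and the standard library are available. Lean on these libraries where they do the work, as an engineer would, in place of code of your own. Each camera call takes 0.05 s, during which the arm holds its last target. There are 200 camera calls.

## Working session

There is one attempt and no reset: what is moved stays moved. The work goes in short steps, Python scripts to look and compute and a tool call to move; the robot and the scene stay as the last step left them, time stands still between calls to the robot, and variables do not carry over. Pictures are saved under pics/ and viewed, at most 10 in all, crops included, and the job is handed in when it is done.

Besides the shell and the picture viewer there is one more tool, called after "Request:" as name(argument=value, ...) on one line, values as JSON. move_arm: Moves the arm, as the interface text tells. Its arguments: {"type":"object","properties":{"commands":{"type":"array","items":{"type":"array","items":{"type":"array","items":{"type":"number"}}}},"claw":{"type":"number"},"squeeze":{"type":"number"}},"required":["commands"]}

```bash
ls; mkdir -p pics
python3 - <<'E'
from rig import *
import cv2,numpy as np
o=get_obs();print(o)
for n in("scene","top"):
    c=camera(n);cv2.imwrite(f"pics/{n}0.png",c["pixels"]);np.savez(f"{n}0.npz",**c);print(c["camera_matrix"],c["extrinsics"])
E
```

```text
pics
{'time': 0.0, 'q': array([-1.48752851e+00,  5.28440062e-01,  1.43386052e+00,  1.25525757e-06,
        1.18140354e+00, -1.78505471e-01]), 'joint_velocities': array([ 0.00019429, -0.00077894, -0.00064104, -0.00114409, -0.00070232,
       -0.00030484]), 'joint_torque': array([-8.11930786e-04, -4.40044248e+01, -1.76594871e+01,  6.33489084e-02,
        5.80744981e-02, -1.43511170e-04]), 'position': array([ 0.1617433 , -0.60336389,  0.40380056]), 'tool_rot': array([ 9.91446043e-01,  1.30512944e-01,  5.08337006e-05, -1.05451274e-03]), 'ft_force': array([ 0.35944858, -0.09929581,  1.32892655]), 'moment': array([-0.02180583, -0.01313181, -0.01950969]), 'grip_force': 0.0, 'grip_width': 0.08719949342783855}
[[416.22964852   0.         249.52097548]
 [  0.         416.22964852 186.77620426]
 [  0.           0.           1.        ]] [[-0.65934254 -0.75179084  0.00882886  0.26246428]
 [ 0.40623885 -0.34635302  0.84558239 -0.35743987]
 [-0.63264319  0.56111507  0.53377192 -0.65047273]
 [ 0.          0.          0.          1.        ]]
[[435.55431266   0.         253.98670479]
 [  0.         435.55431266 196.45349893]
 [  0.           0.           1.        ]] [[-0.01057971 -0.99989539  0.0098629  -0.07474738]
 [ 0.98493452 -0.00871783  0.17270784 -0.53998135]
 [-0.17260379  0.01154151  0.98492372 -1.07915003]
 [ 0.          0.          0.          1.        ]]
```

View pics/scene0.png

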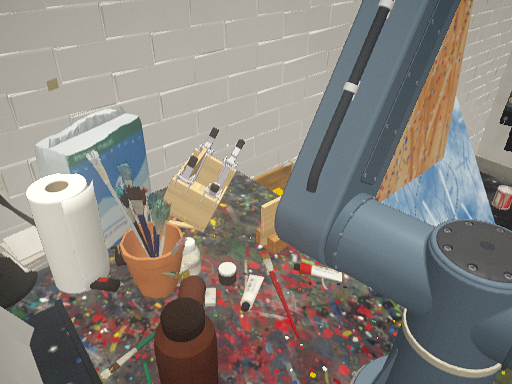

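View pics/top0.png

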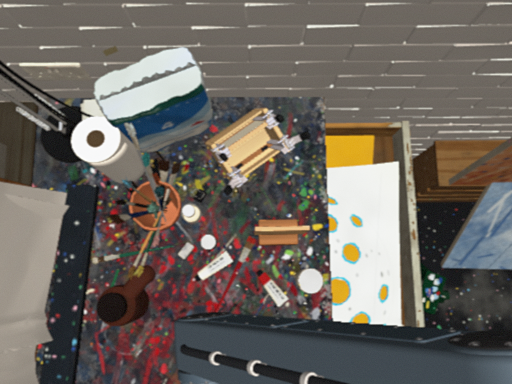

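The scene view shows the carrier around (200,190) and the block and panel near (270,220), half hidden by the arm. The top view shows the carrier at (250,145), the panel and block at (282,230), the oil bottle at (190,212), the black pot at (208,242) and the cream pot at (310,280). I'll enlarge the top view and compute world points.

```bash
cat > h.py <<'E'
import numpy as np,cv2
from scipy.spatial.transform import Rotation as R
def load(n): return dict(np.load(n+".npz"))
def cloud(c):
    K=c["camera_matrix"];T=np.linalg.inv(c["extrinsics"]);d=c["range_z"]
    v,u=np.mgrid[:384,:512]
    p=np.stack([(u-K[0,2])/K[0,0]*d,-(v-K[1,2])/K[1,1]*d,-d],-1)
    w=p@T[:3,:3].T+T[:3,3]; w[d==0]=np.nan
    return w
def proj(c,P):
    K=c["camera_matrix"];E=c["extrinsics"];p=np.atleast_2d(P)@E[:3,:3].T+E[:3,3]
    return np.stack([K[0,0]*p[:,0]/-p[:,2]+K[0,2],K[1,1]*-p[:,1]/-p[:,2]+K[1,2]],-1)
def ray(c,u,v):
    K=c["camera_matrix"];E=c["extrinsics"]
    d=E[:3,:3].T@np.array([(u-K[0,2])/K[0,0],-(v-K[1,2])/K[1,1],-1]);return -E[:3,:3].T@E[:3,3],d
E
python3 - <<'E'
from h import *
c=load("top0");w=cloud(c)
im=c["pixels"][95:275,190:340];cv2.imwrite("pics/topc.png",cv2.resize(im,None,fx=4,fy=3.3,interpolation=cv2.INTER_CUBIC)[:,:])
s=load("scene0");cv2.imwrite("pics/scc.png",cv2.resize(s["pixels"][115:260,150:300],None,fx=4,fy=4,interpolation=cv2.INTER_CUBIC))
for (u,v) in [(282,228),(300,228),(262,228),(282,237),(190,212),(208,242),(310,280),(250,145),(220,300)]: print(u,v,w[v,u].round(3))
# panel top: height .118-.13 near block
def box(w,lo,hi): return (w>lo).all(-1)&(w<hi).all(-1)
ctr=w[228,282]
m=box(w,np.array([ctr[0]-.1,ctr[1]-.12,.112]),np.array([ctr[0]+.06,ctr[1]+.12,.135]))
P=w[m];print(m.sum(),P.mean(0),P.min(0),P.max(0))
r=cv2.minAreaRect(P[:,:2].astype(np.float32));print(r,cv2.boxPoints(r))
E
```

```text
282 228 [ 0.449 -0.145  0.123]
300 228 [ 0.448 -0.187  0.127]
262 228 [ 0.449 -0.097  0.127]
282 237 [ 0.434 -0.151  0.042]
190 212 [0.495 0.08  0.084]
208 242 [0.424 0.039 0.031]
310 280 [ 0.326 -0.214  0.074]
250 145 [ 0.682 -0.071  0.031]
220 300 [0.277 0.01  0.008]
254 [ 0.44820886 -0.14423039  0.12443851] [ 0.4429725  -0.20701392  0.11246229] [ 0.4538892  -0.07832178  0.13138867]
((0.4486004710197449, -0.14267554879188538), (0.010537308640778065, 0.12871719896793365), 0.36367788910865784) [[ 0.44292343 -0.07835168]
 [ 0.44374043 -0.2070663 ]
 [ 0.45427752 -0.20699942]
 [ 0.4534605  -0.0782848 ]]
```

View pics/topc.png

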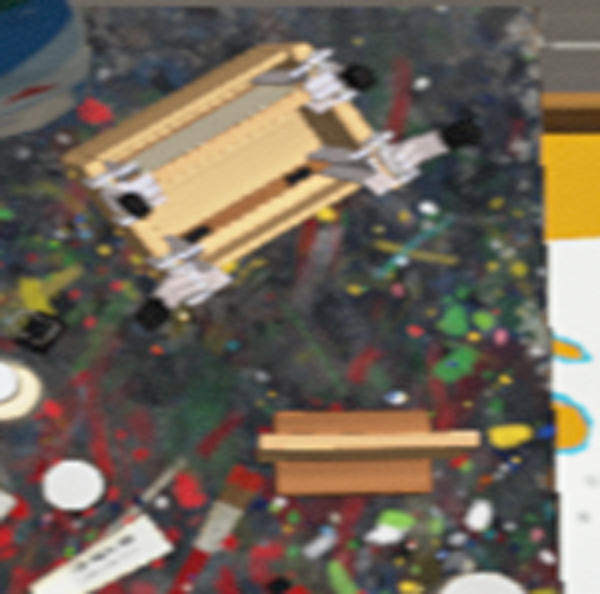

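View pics/scc.png

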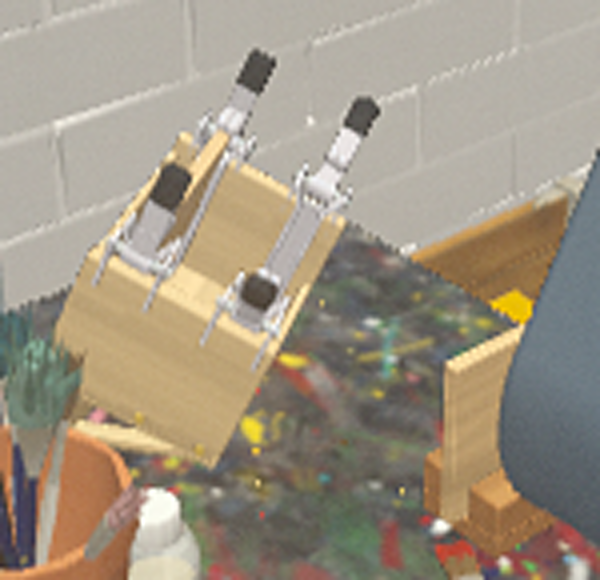

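The top crop has the open grips at full-image pixels (228,190) and (305,134), and the shut grips at (224,157) and (280,118). In the scene image the matching pairs are open left (215,187), open right (240,144), shut left (192,162) and shut right (214,133). I'll triangulate them and fit the slot frame.

```bash
cat > fit.py <<'E'
from h import *
from scipy.optimize import least_squares
def slotR(psi): # y axis=(-sin,cos), x horizontal=(cos,sin), z leans -xh 
    a=np.radians(25);h=np.array([np.cos(psi),np.sin(psi),0]);k=np.array([0,0,1.])
    return np.stack([np.cos(a)*h+np.sin(a)*k,np.array([-np.sin(psi),np.cos(psi),0]),np.cos(a)*k-np.sin(a)*h],1)
def blob(c,u,v,r=9):
    g=c["pixels"].max(-1)[int(v)-r:int(v)+r+1,int(u)-r:int(u)+r+1]
    m=(g<65).astype(np.uint8);n,l,st,ce=cv2.connectedComponentsWithStats(m)
    i=1+np.argmin(np.hypot(*(ce[1:]-r).T)-0.1*np.sqrt(st[1:,4]));return ce[i]+[int(u)-r,int(v)-r],st[i,4]
E
python3 - <<'E'
from fit import *
t=load("top0");s=load("scene0")
T=[(228,190),(305,134),(224,157),(280,118)];S=[(215,187),(240,144),(192,162),(214,133)]
pt=[];ps=[]
for a,b in zip(T,S):
    x,n=blob(t,*a);y,k=blob(s,*b);print(x,n,y,k);pt.append(x);ps.append(y)
    o1,d1=ray(t,*x);o2,d2=ray(s,*y)
    l=np.linalg.lstsq(np.stack([d1,-d2],1),o2-o1,rcond=None)[0];p=o1+l[0]*d1;q=o2+l[1]*d2
    print("P",((p+q)/2).round(4),"gap",np.linalg.norm(p-q).round(4))
pt=np.array(pt);ps=np.array(ps)
def mod(X):
    x,y,psi,a,b=X;R_=slotR(psi)
    L=np.array([[0,.079+.055*np.sin(a),.096+.055*np.cos(a)],[0,-.079-.055*np.sin(b),.096+.055*np.cos(b)],[.072,.079,.151],[.072,-.079,.151]])
    return L@R_.T+[x,y,.029]
f=lambda X:np.concatenate([(proj(t,mod(X))-pt).ravel(),(proj(s,mod(X))-ps).ravel()])
r=least_squares(f,[.65,-.08,.5,.7,.7]);print(r.x,r.fun.round(1))
np.save("slot.npy",r.x)
X=r.x;w=np.concatenate([cloud(t).reshape(-1,3),cloud(s).reshape(-1,3)])
q=(w-[X[0],X[1],.029])@slotR(X[2])
# profile: top heights vs x in |y|<.05, and far panel
for lo in np.arange(-.06,.1,.005):
    m=(abs(q[:,1])<.045)&(q[:,0]>lo)&(q[:,0]<=lo+.005)&(q[:,2]>-.02)&(q[:,2]<.2)
    if m.sum()>3:print(lo.round(3),m.sum(),np.percentile(q[m,2],[5,50,97]).round(3))
E
```

```text
Traceback (most recent call last):
  File "fit.py", line 9, in blob
    i=1+np.argmin(np.hypot(*(ce[1:]-r).T)-0.1*np.sqrt(st[1:,4]));return ce[i]+[int(u)-r,int(v)-r],st[i,4]
        ~~~~~~~~~^^^^^^^^^^^^^^^^^^^^^^^^^^^^^^^^^^^^^^^^^^^^^^^
ValueError: attempt to get argmin of an empty sequence
```

```bash
python3 - <<'E'
s=open("fit.py").read()
s=s.replace('m=(g<65).astype(np.uint8)','z=cloud(c)[int(v)-r:int(v)+r+1,int(u)-r:int(u)+r+1,2];m=((g<85)&(z>.09)).astype(np.uint8)')
open("fit.py","w").write(s)
E
cat > run.py <<'E'
from fit import *
t=load("top0");s=load("scene0")
T=[(228,190),(305,134),(224,157),(280,118)];S=[(215,187),(240,144),(192,162),(214,133)]
pt=[];ps=[]
for a,b in zip(T,S):
    x,n=blob(t,*a);y,k=blob(s,*b);pt.append(x);ps.append(y)
    o1,d1=ray(t,*x);o2,d2=ray(s,*y)
    l=np.linalg.lstsq(np.stack([d1,-d2],1),o2-o1,rcond=None)[0];p=o1+l[0]*d1;q=o2+l[1]*d2
    print(x.round(1),n,y.round(1),k,"P",((p+q)/2).round(4),"gap",np.linalg.norm(p-q).round(4))
pt=np.array(pt);ps=np.array(ps)
def mod(X):
    x,y,psi,a,b=X;R_=slotR(psi)
    L=np.array([[0,.079+.055*np.sin(a),.096+.055*np.cos(a)],[0,-.079-.055*np.sin(b),.096+.055*np.cos(b)],[.072,.079,.151],[.072,-.079,.151]])
    return L@R_.T+[x,y,.029]
f=lambda X:np.concatenate([(proj(t,mod(X))-pt).ravel(),(proj(s,mod(X))-ps).ravel()])
r=least_squares(f,[.65,-.08,.5,.7,.7]);print(r.x,r.fun.round(1))
np.save("slot.npy",r.x)
X=r.x;w=np.concatenate([cloud(t).reshape(-1,3),cloud(s).reshape(-1,3)])
q=(w-[X[0],X[1],.029])@slotR(X[2])
for lo in np.arange(-.06,.1,.005):
    m=(abs(q[:,1])<.045)&(q[:,0]>lo)&(q[:,0]<=lo+.005)&(q[:,2]>-.02)&(q[:,2]<.2)
    if m.sum()>3:print(lo.round(3),m.sum(),np.percentile(q[m,2],[5,50,97]).round(3))
E
python3 run.py
```

```text
[227.2 189.7] 73 [214.2 188.8] 20 P [ 0.5373 -0.0162  0.1527] gap 0.0005
[304.4 135.3] 70 [240.6 142.8] 25 P [ 0.6668 -0.2015  0.1574] gap 0.0016
[222.9 156.7] 38 [191.8 161.6] 41 P [ 0.6062 -0.0082  0.1949] gap 0.0005
[279. 118.] 58 [213.7 132.6] 47 P [ 0.6974 -0.1383  0.1949] gap 0.0
[ 0.65004004 -0.07446774  0.61533201  0.68410177  0.67962383] [-0.3  0.2 -0.1  0.2  0.3  0.  -0.   0.  -0.2 -0.5 -0.6  0.8  0.5 -0.6
  0.1 -0.4]
-0.06 106 [-0.009 -0.005 -0.001]
-0.055 112 [-0.01  -0.007 -0.003]
-0.05 104 [-0.013 -0.009 -0.005]
-0.045 109 [-0.015 -0.012 -0.006]
-0.04 101 [-0.017 -0.013 -0.01 ]
-0.035 47 [-0.018 -0.015 -0.013]
-0.03 32 [-0.019 -0.018 -0.017]
-0.025 70 [0.025 0.028 0.031]
-0.02 170 [-0.01   0.008  0.029]
-0.015 60 [-0.011 -0.008 -0.004]
-0.01 41 [-0.01  -0.007 -0.003]
-0.005 55 [-0.003  0.001  0.007]
-0.0 59 [-0.003  0.001  0.008]
0.005 85 [-0.011 -0.005  0.005]
0.01 63 [-0.011 -0.007 -0.004]
0.015 62 [-0.011 -0.007 -0.003]
0.02 59 [-0.011 -0.008 -0.005]
0.025 62 [-0.011 -0.008 -0.004]
0.03 65 [-0.012 -0.007 -0.004]
0.035 62 [-0.011 -0.008 -0.004]
0.04 60 [-0.011 -0.007 -0.004]
0.045 12 [-0.008 -0.006 -0.004]
0.065 117 [0.056 0.107 0.113]
0.07 103 [0.108 0.111 0.115]
0.075 355 [-0.006  0.061  0.112]
0.08 31 [-0.01  -0.007 -0.004]
0.09 19 [0.039 0.065 0.073]
0.095 115 [0.068 0.072 0.075]
```

The fit is tight, with under 1 px residual, shut grips 159 mm apart and the far panel's top at z = 0.111 as specified. Next I'll write a helper that converts a target into move units.

```bash
cat > mv.py <<'E'
from fit import *
from rig import get_obs
X=np.load("slot.npy");O=np.array([X[0],X[1],.029]);RS=slotR(X[2])
RT=np.stack([RS[:,1],RS[:,0],-RS[:,2]],1)          # tool in slot: x=slot y, y=slot x
def slot_tcp(p,back=.164): return O+RS@np.array(p)+RS[:,2]*back   # grasp point p (slot coords) -> TCP
def rel(pos,Rm,o=None):
    o=o or get_obs();R0=R.from_quat(o["tool_rot"])
    return np.r_[R0.inv().apply(np.array(pos)-o["position"])/.04,(R0.inv()*R.from_matrix(Rm)).as_rotvec()].round(3).tolist()
y=np.radians(.36);RG=np.stack([[-np.sin(y),np.cos(y),0],[np.cos(y),np.sin(y),0],[0,0,-1]],1)
E
python3 - <<'E'
from mv import *
print(rel([.4486,-.1427,.35],RG));print(slot_tcp([0,0,.106]),slot_tcp([0,0,.2]))
E
```

```text
[9.907, -9.266, 1.368, -0.001, -0.002, -1.315]
[ 0.55686239 -0.14033365  0.2737031 ] [ 0.52442276 -0.16326474  0.35889603]
```

Request:
move_arm(commands=[[[9.9,-9.27,1.37,0,0,-1.315],[9.9,-9.27,1.37,0,0,-1.315],[9.9,-9.27,1.37,0,0,-1.315],[9.9,-9.27,1.37,0,0,-1.315],[9.9,-9.27,1.37,0,0,-1.315],[9.9,-9.27,1.37,0,0,-1.315],[9.9,-9.27,1.37,0,0,-1.315],[9.9,-9.27,1.37,0,0,-1.315],[9.9,-9.27,1.37,0,0,-1.315],[9.9,-9.27,1.37,0,0,-1.315],[9.9,-9.27,1.37,0,0,-1.315],[9.9,-9.27,1.37,0,0,-1.315]]], claw=-0.2, squeeze=25)

```text
time: 1.6
position: [0.4479, -0.1442, 0.35]
tool_rot: [0.706, 0.709, -0.0, 0.0]
ft_force: [0.2, 0.2, -0.1]
grip_width: 0.0523
grip_force: 0.0
```

Run:
```python
from mv import *
print(get_obs());print(rel([.4486,-.1427,.271],RG))
```

```text
{'time': 1.6, 'q': array([-5.49482391e-01,  4.07385748e-01,  1.86870759e+00, -2.81516787e-04,
        8.65395668e-01, -5.53322155e-01]), 'joint_velocities': array([-0.00699052, -0.00168285,  0.00016453,  0.00228493,  0.00170232,
        0.00146767]), 'joint_torque': array([ 4.06154841e-01, -3.30781460e+01, -1.23529530e+01,  4.83710936e-02,
        7.77669903e-02, -2.69231859e-03]), 'position': array([ 0.44790951, -0.1441675 ,  0.35001458]), 'tool_rot': array([ 7.05683260e-01,  7.08527433e-01, -9.22342274e-05,  7.52621657e-05]), 'ft_force': array([ 0.2176243 ,  0.23407938, -0.09488448]), 'moment': array([-0.04924984, -0.1298076 ,  0.06240715]), 'grip_force': 0.0, 'grip_width': 0.05228432083739248}
[0.037, 0.017, 1.975, -0.0, 0.0, -0.002]
```

Request:
move_arm(commands=[[[0.035,0.02,1.2,0,0,0],[0.035,0.02,1.6,0,0,0],[0.035,0.02,1.97,0,0,0],[0.035,0.02,1.97,0,0,0]]])

```text
time: 2.1
position: [0.4485, -0.1427, 0.2704]
tool_rot: [0.706, 0.708, -0.0, -0.001]
ft_force: [1.0, -0.2, -0.1]
grip_width: 0.0522
grip_force: 0.0
```

Request:
move_arm(commands=[[[0,0,0,0,0,0],[0,0,0,0,0,0],[0,0,0,0,0,0],[0,0,0,0,0,0],[0,0,0,0,0,0],[0,0,0,0,0,0]]], claw=1)

```text
time: 2.85
position: [0.4492, -0.1415, 0.2713]
tool_rot: [0.705, 0.709, 0.0, 0.0]
ft_force: [0.3, 0.4, 2.0]
grip_width: 0.01
grip_force: 25.0
```

Request:
move_arm(commands=[[[0,0,-0.8,0,0,0],[0,0,-1.6,0,0,0],[0,0,-2.8,0,0,0],[0,0,-3.2,0,0,0],[0,0,-3.2,0,0,0]]])

```text
time: 3.48
position: [0.4492, -0.1416, 0.4001]
tool_rot: [0.705, 0.709, 0.0, 0.001]
ft_force: [0.6, 0.5, -1.5]
grip_width: 0.0097
grip_force: 25.0
```

Run:
```python
from mv import *
o=get_obs();print(o["position"],o["grip_width"],o["q"]);p=slot_tcp([0,0,.235]);print(p,rel(p,RT))
```

```text
[ 0.4491862  -0.14156947  0.40013636] 0.009657416849189896 [-5.43248154e-01  3.27664680e-01  1.81344390e+00  4.52829868e-05
  9.97592446e-01 -5.49407795e-01]
[ 0.51234418 -0.17180291  0.39061681] [-0.765, 1.574, 0.243, -0.421, 0.135, -0.599]
```

Request:
move_arm(commands=[[[-0.765,1.0,0,-0.1,0.03,-0.15],[-0.765,1.57,0,-0.2,0.07,-0.3],[-0.765,1.574,0.1,-0.32,0.1,-0.45],[-0.765,1.574,0.243,-0.421,0.135,-0.6],[-0.765,1.574,0.243,-0.421,0.135,-0.6],[-0.765,1.574,0.243,-0.421,0.135,-0.6],[-0.765,1.574,0.243,-0.421,0.135,-0.6],[-0.765,1.574,0.243,-0.421,0.135,-0.6]]])

```text
time: 4.47
position: [0.5124, -0.1717, 0.3896]
tool_rot: [0.449, 0.867, 0.192, 0.098]
ft_force: [0.5, -0.1, -1.3]
grip_width: 0.0103
grip_force: 25.0
```

Run:
```python
from mv import *
from rig import camera
o=get_obs();print(o["position"],o["grip_width"],o["q"]);p=slot_tcp([0,0,.235]);print(rel(p,RT))
for n in("scene","top"):
    c=camera(n);np.savez(n+"1",**c);w=cloud(c).reshape(-1,3);q=(w-O)@RS
    m=(abs(q[:,0])<.03)&(abs(q[:,1])<.09)&(q[:,2]>.17)&(q[:,2]<.25)
    P=q[m];print(n,m.sum(),np.percentile(P,[2,50,98],axis=0).round(4))
    B=P[P[:,2]<.19];print(" low",len(B),B[:,0].min() if len(B) else 0,np.percentile(B[:,0],[10,50,90]) if len(B) else 0,B[:,1].min(),B[:,1].max()) if len(B) else 0
    # far panel reference plane
    m=(abs(q[:,1])<.05)&(q[:,0]>.055)&(q[:,0]<.085)&(q[:,2]>.06)&(q[:,2]<.105);print(" far x",np.percentile(q[m,0],[10,50,90]))
s=cv2.resize(np.load("scene1.npz")["pixels"][60:240,140:320],None,fx=3.3,fy=3.3);t=cv2.resize(np.load("top1.npz")["pixels"][80:260,190:340],None,fx=3.3,fy=3.3)
cv2.imwrite("pics/b1.png",s);cv2.imwrite("pics/b2.png",t)
```

```text
[ 0.51238371 -0.17165472  0.38964423] 0.010298149802580887 [-0.62425249  0.41271126  1.7430093   0.52985248  0.91049531 -1.55395968]
[-0.002, 0.008, -0.023, -0.001, -0.002, -0.0]
scene 206 [[-0.0055  0.0037  0.1726]
 [ 0.0006  0.0625  0.2196]
 [ 0.0134  0.0661  0.249 ]]
 low 40 -0.005478069886831515 [-0.00545422 -0.00136689  0.00293351] -0.03955956338193203 0.0660746015693114
 far x [0.06711217 0.06736165 0.06756995]
top 208 [[-0.0031 -0.0634  0.174 ]
 [ 0.005   0.0446  0.2148]
 [ 0.006   0.0636  0.2496]]
 low 45 -0.0023815913507420103 [0.00393617 0.0048608  0.00567748] 0.021029031001658337 0.06364827628112528
 far x [0.07738957 0.07786133 0.07828339]
```

View pics/b1.png

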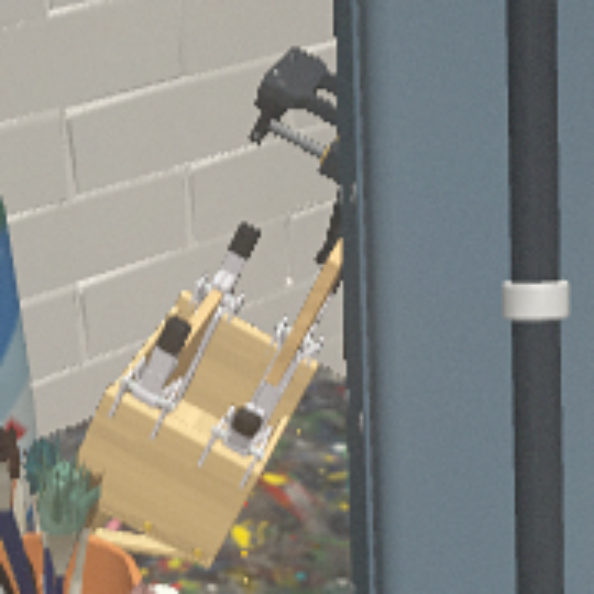

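The crop shows the panel (edge from about (335,255) to (275,380) in the crop) directly over the empty slot. Its offset is about 0.5 mm in x against the far panel and about 1 mm in y, so I'll insert in stages and watch the force.

Request:
move_arm(commands=[[[0,0.01,0.5,0,0,0],[0,0.01,0.9,0,0,0],[0,0.01,1.2,0,0,0],[0,0.01,1.4,0,0,0],[0,0.01,1.6,0,0,0],[0,0.01,1.6,0,0,0]]])

```text
time: 5.32
position: [0.5346, -0.1557, 0.3311]
tool_rot: [0.449, 0.867, 0.192, 0.098]
ft_force: [0.6, 0.2, -1.8]
grip_width: 0.0096
grip_force: 25.0
```

Run:
```python
from mv import *
o=get_obs();print(R.from_quat(o["tool_rot"]).inv().apply(o["ft_force"]),o["moment"]);print((O+0,RS.T@(o["position"]-O)-[0,0,.164]),rel(slot_tcp([0,0,.098]),RT,o))
```

```text
[-0.19095143 -0.19655561  1.89091195] [-0.17197307  0.1709041   0.03486624]
(array([ 0.65004004, -0.07446774,  0.029     ]), array([-0.00032932,  0.00029039,  0.16943526])) [-0.013, 0.011, 1.786, -0.001, -0.003, -0.0]
```

Request:
move_arm(commands=[[[-0.01,0.01,0.3,0,0,0],[-0.01,0.01,0.6,0,0,0],[-0.01,0.01,0.9,0,0,0],[-0.01,0.01,1.15,0,0,0],[-0.01,0.01,1.4,0,0,0],[-0.01,0.01,1.6,0,0,0],[-0.01,0.01,1.7,0,0,0],[-0.01,0.01,1.78,0,0,0],[-0.01,0.01,1.78,0,0,0]]])

```text
time: 6.45
position: [0.5595, -0.1385, 0.2672]
tool_rot: [0.449, 0.867, 0.192, 0.098]
ft_force: [-1.0, 0.1, -1.2]
grip_width: 0.01
grip_force: 25.0
```

Run:
```python
from mv import *
o=get_obs();print(R.from_quat(o["tool_rot"]).inv().apply(o["ft_force"]),o["moment"]);print((RS.T@(o["position"]-O)-[0,0,.164]),o["grip_width"])
```

```text
[ 0.63236659 -1.16135895  0.73231129] [-0.1961032   0.17136526 -0.06095765]
[ 1.12121362e-04 -4.57691511e-05  9.87255556e-02] 0.009996047487369908
```

Request:
move_arm(commands=[[[0,0,0.03,0,0,0],[0,0,0.06,0,0,0],[0,0,0.06,0,0,0]]])

```text
time: 6.82
position: [0.5602, -0.1382, 0.2655]
tool_rot: [0.449, 0.867, 0.192, 0.099]
ft_force: [-2.5, -1.4, 3.4]
grip_width: 0.0101
grip_force: 25.0
```

Request:
move_arm(commands=[[[0,0,0.0,0,0,0],[0,0,0,0,0,0],[0,0,0,0,0,0],[0,0,0,0,0,0]]], claw=0.4)

```text
time: 7.32
position: [0.5603, -0.1379, 0.2649]
tool_rot: [0.449, 0.867, 0.192, 0.098]
ft_force: [0.5, -0.5, -0.0]
grip_width: 0.0257
grip_force: 0.0
```

Run:
```python
from mv import *
from rig import camera
o=get_obs();print((RS.T@(o["position"]-O)-[0,0,.164]),o["grip_width"])
for n in("scene","top"):
    c=camera(n);w=cloud(c).reshape(-1,3);q=(w-O)@RS
    m=(abs(q[:,0])<.0052)&(abs(q[:,1])<.07)&(abs(q[:,1])>.025)&(q[:,2]>.1)&(q[:,2]<.125)
    f=(abs(q[:,0]-.072)<.0045)&(abs(q[:,1])<.055)&(abs(q[:,1])>.0)&(q[:,2]>.1)&(q[:,2]<.125)
    print(n,m.sum(),np.percentile(q[m],[5,50,95],axis=0).round(4) if m.sum() else 0,f.sum(),np.percentile(q[f,2],[5,50,95]).round(4) if f.sum() else 0)
cv2.imwrite("pics/c1.png",cv2.resize(camera("top")["pixels"][80:230,190:340],None,fx=4,fy=4))
cv2.imwrite("pics/c2.png",cv2.resize(camera("scene")["pixels"][100:220,150:300],None,fx=4,fy=4))
```

```text
[ 1.15215932e-04 -2.77029873e-06  9.62551649e-02] 0.02573637455148926
scene 40 [[-0.0043 -0.0587  0.1136]
 [-0.0003  0.0339  0.1156]
 [ 0.0032  0.0533  0.1173]] 48 [0.1101 0.1119 0.1185]
top 100 [[-0.0041 -0.0614  0.1032]
 [ 0.002   0.0396  0.1141]
 [ 0.0046  0.0617  0.1181]] 39 [0.1072 0.1111 0.1158]
```

View pics/c2.png

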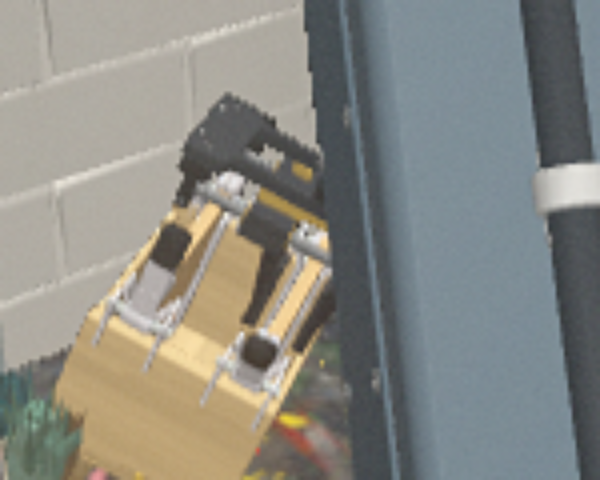

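The crop shows the panel down in the guides, with its top at z ≈ 0.1155, so it is on the pads. I'll retract and close the fingers ready to push the levers.

Request:
move_arm(commands=[[[0,0,-0.5,0,0,0],[0,0,-1.2,0,0,0],[0,0,-2.2,0,0,0],[0,0,-3,0,0,0],[0,0,-3,0,0,0]]])

```text
time: 8.15
position: [0.5188, -0.1684, 0.3772]
tool_rot: [0.449, 0.867, 0.192, 0.102]
ft_force: [0.1, 0.1, 0.4]
grip_width: 0.0259
grip_force: 0.0
```

Run:
```python
from mv import *
from rig import camera
o=get_obs();print((RS.T@(o["position"]-O)-[0,0,.164]),o["q"])
print(rel(slot_tcp([0,.152,.216]),RT,o),rel(slot_tcp([0,.152,.15]),RT,o))
c=camera("top");w=cloud(c).reshape(-1,3);q=(w-O)@RS
m=(abs(q[:,0])<.0052)&(abs(q[:,1])<.06)&(q[:,2]>.1)&(q[:,2]<.13);print(m.sum(),np.percentile(q[m,2],[5,50,95]))
# anything near planned gripper volume left side
m=(abs(q[:,0])<.12)&(q[:,1]>.1)&(q[:,1]<.22)&(q[:,2]>.12)&(q[:,2]<.4);print(m.sum(),q[m].min(0),q[m].max(0),q[m].mean(0))
```

```text
[ 0.00089205 -0.00095596  0.21978561] [-0.61156978  0.43588862  1.7466484   0.54379208  0.8760751  -1.56309586]
[3.824, -0.018, 0.08, 0.001, 0.004, 0.001] [3.831, -0.02, 1.73, 0.001, 0.004, 0.001]
110 [0.10195264 0.11426156 0.11810374]
78 [-0.00825473  0.10068076  0.12433945] [0.00967087 0.12376918 0.15494046] [0.00205988 0.11255127 0.14531447]
```

Request:
move_arm(commands=[[[1.3,0,0,0,0,0],[2.6,0,0,0,0,0],[3.83,-0.02,0,0,0,0],[3.83,-0.02,0.6,0,0,0],[3.83,-0.02,1.2,0,0,0],[3.83,-0.02,1.73,0,0,0],[3.83,-0.02,1.73,0,0,0],[3.83,-0.02,1.73,0,0,0]]], claw=1)

```text
time: 9.2
position: [0.4535, -0.0258, 0.311]
tool_rot: [0.449, 0.867, 0.192, 0.098]
ft_force: [-0.0, 0.1, 0.1]
grip_width: 0.0004
grip_force: 0.0
```

Run:
```python
from mv import *
o=get_obs();print((RS.T@(o["position"]-O)-[0,0,.164]),o["q"],o["grip_width"])
print(rel(slot_tcp([0,.1,.15]),RT,o))
```

```text
[-0.00076557  0.15320057  0.14754861] [-0.40615025  0.44830115  2.04601721  0.76830495  0.54633956 -1.66816086] 0.00038480635906314615
[-1.33, 0.019, -0.066, -0.001, -0.003, -0.0]
```

Request:
move_arm(commands=[[[-0.2,0.02,-0.04,0,0,0],[-0.4,0.02,-0.04,0,0,0],[-0.6,0.02,-0.04,0,0,0],[-0.75,0.02,-0.04,0,0,0],[-0.9,0.02,-0.04,0,0,0],[-1.05,0.02,-0.04,0,0,0],[-1.15,0.02,-0.04,0,0,0],[-1.25,0.02,-0.04,0,0,0],[-1.3,0.02,-0.04,0,0,0],[-1.3,0.02,-0.04,0,0,0]]])

```text
time: 10.45
position: [0.4828, -0.0676, 0.3126]
tool_rot: [0.448, 0.867, 0.193, 0.096]
ft_force: [-4.9, 4.3, 3.7]
grip_width: 0.0006
grip_force: 3.0
```

```bash
cat > chk.py <<'E'
from mv import *
from rig import camera
o=get_obs();print(o["time"],(RS.T@(o["position"]-O)-[0,0,.164]).round(4),"F",(RS.T@o["ft_force"]).round(1))
for n in ("top","scene"):
    c=camera(n);np.savez(n+"2",**c);w=cloud(c);q=((w.reshape(-1,3)-O)@RS).reshape(w.shape)
    dark=c["pixels"].max(-1)<85
    for s in(1,-1):
        m=(abs(q[...,0])<.014)&(s*q[...,1]>.06)&(s*q[...,1]<.14)&(q[...,2]>.118)&(q[...,2]<.17)
        g=m&dark
        if g.sum()>4: print(n,s,g.sum(),np.median(q[g],0).round(4),"all y",np.percentile(s*q[m][:,1],[3,50,97]).round(4))
    m=(abs(q[...,0])<.0052)&(abs(q[...,1])<.055)&(q[...,2]>.1)&(q[...,2]<.13);print(n,"ptop",m.sum(),np.percentile(q[m][:,2],[50,75,95]).round(4) if m.sum() else 0)
E
python3 chk.py
```

```text
10.45 [-0.0003  0.1022  0.1491] F [0.2 6.4 4. ]
top -1 72 [ 0.0018 -0.1117  0.1461] all y [0.073  0.1012 0.1205]
top ptop 222 [0.1131 0.1146 0.1163]
scene 1 115 [0.     0.1146 0.1524] all y [0.1075 0.1146 0.1177]
scene ptop 11 [0.1146 0.1148 0.115 ]
```

Request:
move_arm(commands=[[[-0.05,0,0,0,0,0],[-0.1,0,0,0,0,0],[-0.1,0,0,0,0,0]]])

```text
time: 10.92
position: [0.485, -0.0706, 0.3126]
tool_rot: [0.448, 0.867, 0.193, 0.096]
ft_force: [-6.1, 4.5, 4.2]
grip_width: 0.0004
grip_force: 3.3
```

Request:
move_arm(commands=[[[-0.05,0,0,0,0,0],[-0.1,0,0,0,0,0],[-0.1,0,0,0,0,0]]])

```text
time: 11.3
position: [0.487, -0.0736, 0.3126]
tool_rot: [0.448, 0.867, 0.194, 0.095]
ft_force: [-5.5, 4.2, 5.5]
grip_width: 0.0005
grip_force: 3.8
```

```bash
python3 chk.py
```

```text
11.3 [-0.0003  0.0948  0.1491] F [0.4 6.6 5.8]
top -1 72 [ 0.0027 -0.1119  0.1464] all y [0.0729 0.1016 0.1204]
top ptop 194 [0.1111 0.1127 0.1152]
scene 1 117 [-1.000e-04  1.076e-01  1.543e-01] all y [0.099  0.1075 0.1111]
scene ptop 10 [0.1127 0.1135 0.1138]
```

Request:
move_arm(commands=[[[-0.05,0,0,0,0,0],[-0.1,0,0,0,0,0],[-0.1,0,0,0,0,0]]])

```text
time: 11.78
position: [0.4878, -0.0749, 0.3126]
tool_rot: [0.448, 0.868, 0.195, 0.092]
ft_force: [-10.2, 9.5, 10.1]
grip_width: 0.0003
grip_force: 7.0
```

Request:
move_arm(commands=[[[-0.04,0,0,0,0,0],[-0.08,0,0,0,0,0],[-0.08,0,0,0,0,0]]])

```text
time: 12.15
position: [0.4884, -0.0759, 0.3125]
tool_rot: [0.447, 0.868, 0.197, 0.089]
ft_force: [-12.1, 13.8, 14.1]
grip_width: 0.0005
grip_force: 9.4
```

The force has risen to about 20 N and motion has nearly stopped, so the left lever is at its stop. I'll back off and cross over.

Request:
move_arm(commands=[[[0.3,0,0,0,0,0],[0.8,0,0,0,0,0],[0.9,0,-0.6,0,0,0],[0.9,0,-1.7,0,0,0],[0.9,0,-1.9,0,0,0],[0.9,0,-1.9,0,0,0]]])

```text
time: 12.9
position: [0.4458, -0.0701, 0.382]
tool_rot: [0.449, 0.867, 0.192, 0.099]
ft_force: [0.5, -0.3, -0.1]
grip_width: 0.0006
grip_force: 0.0
```

```bash
python3 chk.py
python3 - <<'E'
from mv import *
o=get_obs();print(o["q"]);print(rel(slot_tcp([0,-.155,.22]),RT,o),rel(slot_tcp([0,-.155,.15]),RT,o))
c=load("top2")
cv2.imwrite("pics/d1.png",cv2.resize(c["pixels"][80:230,190:340],None,fx=4,fy=4))
E
```

```text
12.9 [0.0003 0.1215 0.2253] F [ 0.2 -0.6 -0.2]
top -1 72 [ 0.002  -0.1115  0.1462] all y [0.0728 0.1015 0.1205]
top ptop 213 [0.111  0.1127 0.1145]
scene 1 62 [-0.001   0.0863  0.1541] all y [0.078  0.085  0.0882]
scene ptop 5 [0.1126 0.1131 0.1134]
[-0.5133902   0.30763162  1.97327593  0.58897411  0.7588644  -1.54170694]
[-6.919, 0.006, 0.085, -0.001, -0.003, -0.001] [-6.925, 0.008, 1.835, -0.001, -0.003, -0.001]
```

View pics/d1.png

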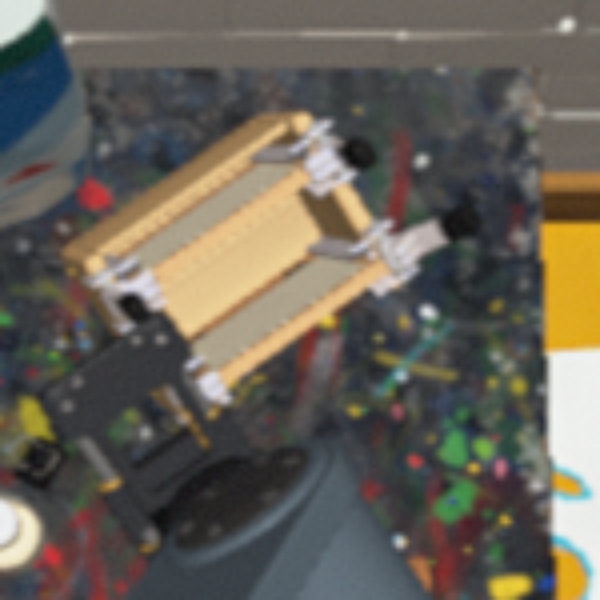

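The left lever is shut: its grip's outer face is at y ≈ 0.086, against 0.0855 expected. The right lever is still open, at (460,220) in the crop, so I'll move there.

Request:
move_arm(commands=[[[-1.4,0,0,0,0,0],[-2.8,0,0,0,0,0],[-4.2,0,0,0,0,0],[-5.6,0,0,0,0,0],[-6.92,0.01,0,0,0,0],[-6.92,0.01,0,0,0,0],[-6.92,0.01,0.6,0,0,0],[-6.92,0.01,1.2,0,0,0],[-6.92,0.01,1.83,0,0,0],[-6.92,0.01,1.83,0,0,0],[-6.92,0.01,1.83,0,0,0]]])

```text
time: 14.38
position: [0.631, -0.2771, 0.3148]
tool_rot: [0.449, 0.867, 0.193, 0.098]
ft_force: [-0.2, 0.4, -0.2]
grip_width: 0.0005
grip_force: 0.0
```

Run:
```python
from mv import *
o=get_obs();print(RS.T@(o["position"]-O)-[0,0,.164],RS.T@o["ft_force"],o["q"]);print(rel(slot_tcp([0,-.1,.149]),RT,o))
```

```text
[ 0.0006409  -0.15449437  0.15100192] [-0.04164584  0.39755838 -0.22461557] [-0.64916473  0.69627043  1.41293375  0.51335515  0.96268481 -1.54828168]
[1.362, -0.016, 0.055, -0.001, -0.003, 0.0]
```

Request:
move_arm(commands=[[[0.2,-0.02,0.05,0,0,0],[0.4,-0.02,0.05,0,0,0],[0.6,-0.02,0.05,0,0,0],[0.75,-0.02,0.05,0,0,0],[0.9,-0.02,0.05,0,0,0],[1.05,-0.02,0.05,0,0,0],[1.15,-0.02,0.05,0,0,0],[1.25,-0.02,0.05,0,0,0],[1.35,-0.02,0.05,0,0,0],[1.45,-0.02,0.05,0,0,0],[1.5,-0.02,0.05,0,0,0],[1.5,-0.02,0.05,0,0,0]]])

```text
time: 15.88
position: [0.5971, -0.2296, 0.3136]
tool_rot: [0.449, 0.867, 0.191, 0.101]
ft_force: [2.0, -7.0, 3.4]
grip_width: 0.0007
grip_force: 3.3
```

Request:
move_arm(commands=[[[0.05,0,0,0,0,0],[0.1,0,0,0,0,0],[0.1,0,0,0,0,0]]])

```text
time: 16.25
position: [0.5962, -0.2284, 0.3137]
tool_rot: [0.45, 0.867, 0.19, 0.104]
ft_force: [7.2, -11.2, 0.0]
grip_width: 0.0005
grip_force: 6.4
```

Request:
move_arm(commands=[[[0.05,0,0,0,0,0],[0.1,0,0,0,0,0],[0.13,0,0,0,0,0],[0.13,0,0,0,0,0]]])

```text
time: 16.75
position: [0.5949, -0.2268, 0.3139]
tool_rot: [0.45, 0.866, 0.187, 0.109]
ft_force: [13.7, -16.2, -7.1]
grip_width: 0.0007
grip_force: 10.4
```

Request:
move_arm(commands=[[[-0.4,0,0,0,0,0],[-1,0,0,0,0,0],[-1.2,0,-0.6,0,0,0],[-1.2,0,-1.9,0,0,0],[-1.2,0,-3,0,0,0],[-1.2,0,-3,0,0,0],[-1.2,0,-3,0,0,0]]])

```text
time: 17.62
position: [0.5771, -0.2883, 0.4199]
tool_rot: [0.449, 0.867, 0.193, 0.095]
ft_force: [-0.1, -0.5, 0.1]
grip_width: 0.0004
grip_force: 0.0
```

```bash
python3 chk.py
python3 - <<'E'
from h import *
c=load("top2");s=load("scene2")
cv2.imwrite("pics/e.png",np.hstack([cv2.resize(c["pixels"][90:270,190:340],(400,480)),cv2.resize(s["pixels"][100:280,150:300],(400,480))]))
E
```

```text
17.625 [-0.0007 -0.1326  0.2676] F [-0.3 -0.4  0.3]
top 1 36 [0.0032 0.0807 0.1632] all y [0.0616 0.0782 0.0866]
top -1 50 [ 0.0024 -0.0765  0.1624] all y [0.0613 0.0731 0.0823]
top ptop 221 [0.111  0.1123 0.1144]
scene 1 70 [-0.0005  0.0857  0.1539] all y [0.079  0.085  0.0884]
scene -1 61 [-0.0005 -0.0729  0.1533] all y [0.062 0.073 0.078]
scene ptop 45 [0.1118 0.1126 0.1169]
```

View pics/e.png

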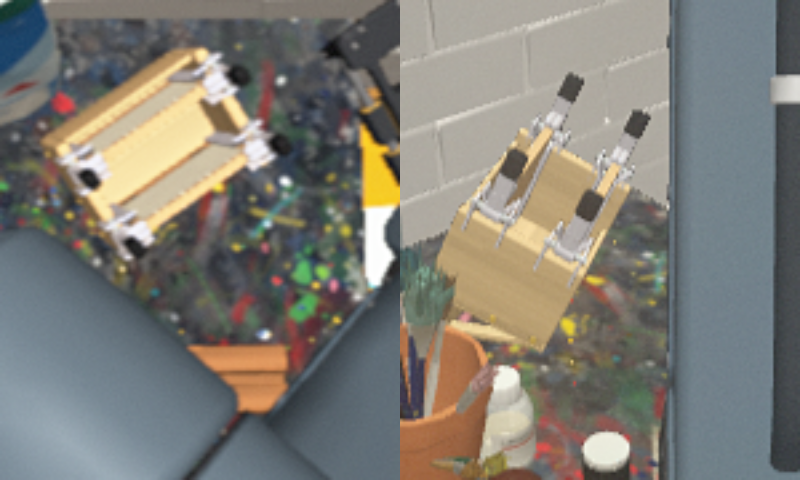

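Both levers stand upright and parallel to the locked pair. The panel's top is at z ≈ 0.111, so it is home, and the arm is clear. I'm handing in.

```bash
python3 -c "
from rig import *
print(hand_in())"
```

```text
the job is handed in; nothing more can be done
None
```

I handed the job in with the panel pressed home in the empty slot, both levers upright against their stops, and the arm clear of everything. The pots and bottle were never approached, and the run took about 18 s of the 59 s allowed; the hand-in returned no verdict.

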